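# Clamp a slate tile on edge in the counter's ratchet clamp and keep squeezing

### The job

Take the slate serving tile out of the wooden rest, stand it upright on its short edge in the blue clamp, centred and flat against the fixed jaw, and let go of it. Then pump the clamp's orange trigger against its handle until the black sprung pad meets the tile and is pushed in by about half of its 20 mm spring travel - never nearly all the way home, that cracks the slate - and finish while still holding the trigger squeezed, so that I can stone the top edge. Leave the tin, the bowl and the tub where they are.

Things in the scene. Friction and masses are not known exactly. Their poses are not given: they have to be found in the camera images.
- tile: dark slate tile 14 mm thick (x), 90 wide (y), 120 tall (z), about 0.4 kg. Origin: centre of its lower 14 x 90 mm edge; z runs up the tile, vertical when it stands upright. Starts leaning in the rest, z tilted 40 degrees, upper edge towards the right as the robot sees it and x pointing up and left; its upper 50 mm overhang the rest, free on both faces
- tile_pinch (a point): point mid-thickness and mid-width of the tile, 20 mm below its upper edge (100 mm up from its origin): a good TCP place to pinch the 14 mm thickness with the fingers pointing down along the tile; axes as the tile
- rest: light wooden sloping rest, base 130 x 84 mm, fixed to the counter. Its board backs the lower 68 mm of the tile; the tile's lower edge sits on a lip 30 mm above the counter. Origin: centre of its underside; x from the side of the tile's upper edge to that of its lower edge
- clamp: blue caulk-gun-style ratchet clamp, fixed, 225 x 74 mm, base plate 10 mm thick. Origin on its centre line at counter height; x points from the handle end to the fixed jaw, z up. Blue fixed jaw: 62 mm wide, face at x 75, top at z 77 mm. Black handle: upright bar, x -80 to -66 mm, 28 mm wide, top at z 200 mm. Orange trigger in front of it, pivot at x -45, z 105 mm
- grip_point (a point): middle of trigger crossbar and handle together when squeezed: clamp x -64, z 175 mm, axes as the clamp. Fingers from above, centred here and closing along x, squeeze crossbar and handle together: 52 mm across both when free, 32 mm squeezed. Open beyond 72 mm to let the trigger fully out; the sides here are free for fingers
- seat (a point): point on top of the clamp's base plate (z 10 mm), 7 mm in front of the fixed jaw's face: the tile's origin lies here when it stands flat against the fixed jaw with its x axis along the clamp's x (either way round); axes as the clamp
- trigger (a joint): angle of the sprung trigger: 0 free, 0.28 rad fully squeezed. Its orange crossbar (14 mm thick, 34 mm long, z 175 mm) has its front face at clamp x -28 mm free, -48 squeezed; squeezing takes 5 to 15 N there. Each full squeeze drives the ram about 8 mm (two 4 mm teeth; the first 6 to 12), if the trigger was let fully out before
- ram (a joint): travel of the toothed ram towards the fixed jaw, m; the ratchet keeps what is gained, there is no way back. Free pad's face at clamp x = 20 mm + ram; at the start 34 to 52 mm are open between pad and fixed jaw
- pad (a joint): how far the black sprung pad (50 mm wide, z 29 to 73 mm) is pushed back into the ram's head, m: 0 free, 0.020 fully home; 1 N per mm. A yellow stem, red for the last 4 mm by the pad, shows 20 mm long between pad and ram head when free and disappears as the pad is pushed in
- pad_face (a point): middle of the sprung pad's pressing face, 51 mm above the counter; axes as the clamp
- tin: closed black tin with a brass band, 100 mm diameter, 30 mm tall, beyond the work; origin: centre of its underside
- bowl: white bowl, 150 mm diameter, 55 mm tall, at one side; origin: centre of its underside
- tub: pale lidded deli tub, 102 mm diameter, 96 mm tall, at one side; origin: centre of its underside

How it is judged (in metres and radians):
On the way, in this order (a step that is already met when the one before it is completed fails the run):
1. the tile stands upright on its edge between the clamp's jaws, let go, the trigger not yet pumped (angle between tile's own z axis and vertical below 0.12 rad and angle between the x axis of tile and the x axis of clamp, either way round below 0.2 rad and z of tile in the frame of seat between -0.005 and 0.005 m and y of tile in the frame of seat between -0.025 and 0.025 m and contact force between the fingers and tile below 0.2 N and x of tile in the frame of seat between -0.016 and 0.004 m and value of joint pad below 0.002 m and distance of pad_face from where it was at the start of the episode below 0.003 m), for 0.2 s.
2. the pad has met the tile and begins to press it against the fixed jaw (angle between tile's own z axis and vertical below 0.12 rad and angle between the x axis of tile and the x axis of clamp, either way round below 0.2 rad and z of tile in the frame of seat between -0.005 and 0.005 m and y of tile in the frame of seat between -0.025 and 0.025 m and contact force between the fingers and tile below 0.2 N and value of joint pad above 0.0025 m and contact force between tile and clamp above 2 N), for 0.1 s.
At the end, for the whole second after the job is handed in: Tile on edge on the clamp base, within 7 deg of upright, 11 deg of square, 25 mm of centre, flat to the fixed jaw within 3 mm, let go; sprung pad pushed in 4.5 to 16.5 mm; fingers hold the trigger squeezed past 0.2 rad with over 2 N; tile at rest (angle between tile's own z axis and vertical below 0.12 rad and angle between the x axis of tile and the x axis of clamp, either way round below 0.2 rad and z of tile in the frame of seat between -0.005 and 0.005 m and y of tile in the frame of seat between -0.025 and 0.025 m and contact force between the fingers and tile below 0.2 N and x of tile in the frame of seat between -0.003 and 0.003 m and value of joint pad between 0.0045 and 0.0165 m and value of joint trigger above 0.2 rad and contact force between the fingers and clamp above 2 N and contact force between tile and clamp above 4 N and linear speed of tile below 0.02 m/s); the arm keeps its last pose, push and grip.
It fails at once if the slate is crushed: the sprung pad is pushed in more than 18 mm (value of joint pad above 0.018 m).
It fails at once if the tin is knocked over or moved more than 30 mm (distance of tin from where it was at the start of the episode above 0.03 m or angle between tin's own z axis and vertical above 0.4 rad).
It fails at once if the bowl is knocked over or moved more than 30 mm (distance of bowl from where it was at the start of the episode above 0.03 m or angle between bowl's own z axis and vertical above 0.4 rad).
It fails at once if the tub is knocked over or moved more than 30 mm (distance of tub from where it was at the start of the episode above 0.03 m or angle between tub's own z axis and vertical above 0.4 rad).
It also fails if it takes over 61 s, if anything falls off the work surface, if the arm or the gripper's body presses on something with over 40 N, if the wrist force passes 120 N, or if a joint passes its speed limit or range.

### The arm

A 6-joint arm with a two-finger parallel gripper is mounted at the origin on the work surface. World frame = base frame: x ahead of the robot, y to its left, z up, the work surface at z = 0. Lengths are in mm, angles in degrees, forces in N, time in s.
With the tool pointing down it reaches from about 375 to 825 mm from the base axis. Payload 5.5 kg.
Tool frame: the origin (TCP) lies between the finger pads, 19 mm behind the fingertips; this is the grasp point; z points along the fingers, y is the line along which they close (so a half turn about z gives the same grasp; the last joint's range is limited). The gripper opens to 85 mm and grips with 20 to 120 N. Pads are 22 mm wide; open, the fingers measure 114 mm over their backs; the gripper's body (76 mm by 85 mm) begins 54 mm behind the grasp point. The pads swing forward as they close: fully open they stand 13 mm farther back than shut.
Start: joints at [-70.245, 17.962, -2.699, 69.339, 0, 90], TCP at [202.802, -564.683, 249.999] pointing down, gripper open.
Joint ranges: [-152.73, 152.73], [-39.44, 99.34], [-58.76, 71.6], [-118.89, 123.64], [-81.53, 83.1], [-180, 180]. Speed limits (degrees/s): [136.94, 136.94, 172.46, 180, 180, 180].

### API

Orientations are given as a 3x3 rotation matrix whose columns are the frame's x, y, z axes.
In Python, from bench import arm gives the robot as it stands.
- The arm moves only by the shell command python3 jog.py 'ROWS' [OPENING] [FORCE]. ROWS is a JSON list of rows, 1 to 20 of them, each of 6 numbers: dx, dy, dz in mm, then a rotation vector rx, ry, rz in degrees; each row is the pose to reach, as a shift and turn from the pose commanded when the command began, along the tool's axes at that moment; what a row does not reach only later rows make up. A row lasts 1/10 s, in which the tool goes at most 50 mm and 8.59 degrees, less where a joint would pass 70% of its speed; a pose out of reach is approached as far as the arm can. OPENING is the finger opening in mm, set as the command begins (- or left out keeps the last). The fingers move at their own pace and stop on an object; FORCE is the grip in N (left out, the last holds). Time passes only in rows, so rows that do not move let the fingers close. It prints the time, the measured TCP pose, the force, the opening and the grip force at its end.
- arm.get_state(): the state, without advancing time (a new reading comes with each control period).
- arm.snapshot(name): name is "side" or "top" or "wrist"; returns a dict with "frame" (420x560x3 uint8, red, green, blue), "fx", "fy", "cx", "cy" (pixels), "view" (4x4, takes a point from world to camera coordinates). Camera axes: x right, y up, looking along -z (the intrinsics and any distortion apply to the point x, -y, -z); pixel columns grow to the right and rows downward; lengths in mm; the calibration is good to about 2 mm. A picture is of the moment at which its call begins. There is no depth.
- arm.close_job(): hands the job in; it is judged then, once.
The state is a dict: "clock": time; "joint_pos": joint angles; "qvel": joint speeds; "tau": joint torques, N m; "tool_pos": TCP position; "eef_rot": TCP orientation; "contact_force": force on the tool from outside, world axes, zero at the start; "ft_torque": the same for the moment, N m; "opening": finger opening in mm; "gripper_force": force on a finger pad.
Only numpy, scipy, OpenCV 4.12 (cv2) and the standard library are available. Lean on these libraries where they do the work, as an engineer would, in place of code of your own. Each camera call takes 0.05 s, during which the arm holds its last target. There are 200 camera calls.

## Working session

There is one attempt and no reset: what is moved stays moved. The work goes in short steps, Python scripts to look and compute and a shell command to move; the robot and the scene stay as the last step left them, time stands still between calls to the robot, and variables do not carry over. Pictures are saved under pics/ and viewed, at most 10 in all, crops included, and the job is handed in when it is done.

```bash
ls; mkdir -p pics
python3 - <<'E'
from bench import arm
import cv2,json
s=arm.get_state();print(s)
for n in("side","top"):
    d=arm.snapshot(n);cv2.imwrite(f"pics/{n}0.png",d["frame"][:,:,::-1])
    print(n,{k:(v.tolist() if hasattr(v,'tolist') else v) for k,v in d.items() if k!="frame"})
E
```

```text
bench.py
jog.py
pics
{'clock': 0.0, 'joint_pos': array([-7.02455518e+01,  1.80035443e+01, -2.75467519e+00,  6.93384142e+01,
        1.19455515e-03,  9.00021175e+01]), 'qvel': array([ 0.11253363,  0.02385876, -0.0112302 , -0.08301725,  0.01226809,
        0.02056467]), 'tau': array([-1.49115504e-04, -5.39600515e+01,  3.39740682e+01,  1.92850392e-02,
        2.65811295e-04, -1.32563720e-06]), 'tool_pos': array([ 202.61759993, -564.17977229,  249.13786971]), 'eef_rot': array([[ 9.41162281e-01,  3.37954522e-01, -5.50423008e-04],
       [ 3.37954969e-01, -9.41160930e-01,  1.59436597e-03],
       [ 2.07865586e-05, -1.68657530e-03, -9.99998578e-01]]), 'contact_force': array([ 0.41308098,  1.00409448, -0.2288753 ]), 'ft_torque': array([0.02483003, 0.03108021, 0.01960357]), 'gripper_force': 0.0, 'opening': 85.20377387670595}
side {'fx': 394.61642307823365, 'fy': 394.61642307823365, 'cx': 277.6793337774293, 'cy': 209.03527005273003, 'view': [[-0.9704330791312341, -0.2409069788653351, -0.01494879466206695, 589.5330582635073], [0.16521017236734714, -0.708106730529138, 0.6865059774872218, -200.58781731665516], [-0.17596942312294805, 0.663738416632118, 0.7269704783637813, -1001.6993274482145], [0.0, 0.0, 0.0, 1.0]]}
top {'fx': 394.35430977394674, 'fy': 394.35430977394674, 'cx': 282.4095926192632, 'cy': 210.2508951450595, 'view': [[0.005260506824733721, -0.9999511393031406, -0.008369353278366198, 14.79484291142342], [0.9989340345319704, 0.0048709604318693785, 0.045902814708377794, -614.3626596273508], [-0.045859805076204074, -0.008601903906829628, 0.9989108496395211, -1187.323743110322], [0.0, 0.0, 0.0, 1.0]]}
```

View pics/side0.png

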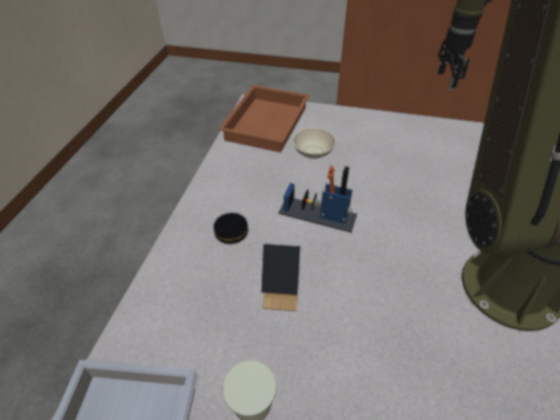

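View pics/top0.png

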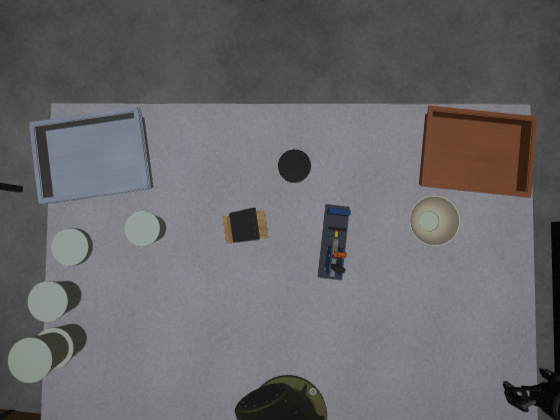

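```bash
cat > h.py <<'E'
import numpy as np, cv2
from bench import arm
def plane(d,uv,z):
    V=np.array(d["view"]);R=V[:3,:3];c=-R.T@V[:3,3]
    uv=np.atleast_2d(uv).astype(float)
    r=np.c_[(uv[:,0]-d["cx"])/d["fx"],-(uv[:,1]-d["cy"])/d["fy"],-np.ones(len(uv))]@R
    return c+r*((z-c[2])/r[:,2])[:,None]
def proj(d,P):
    V=np.array(d["view"]);p=np.atleast_2d(P)@V[:3,:3].T+V[:3,3]
    return np.c_[d["cx"]+d["fx"]*p[:,0]/-p[:,2],d["cy"]-d["fy"]*p[:,1]/-p[:,2]]
def hsv(d): return cv2.cvtColor(d["frame"],cv2.COLOR_RGB2HSV)
def tri(ds,uvs):
    A=[];b=[]
    for d,uv in zip(ds,uvs):
        V=np.array(d["view"]);R=V[:3,:3];c=-R.T@V[:3,3]
        r=R.T@np.array([(uv[0]-d["cx"])/d["fx"],-(uv[1]-d["cy"])/d["fy"],-1]);r/=np.linalg.norm(r)
        M=np.eye(3)-np.outer(r,r);A.append(M);b.append(M@c)
    return np.linalg.lstsq(np.vstack(A),np.hstack(b),rcond=None)[0]
def state():
    s=arm.get_state()
    print("t",s["clock"],"tcp",s["tool_pos"].round(1),"j",s["joint_pos"].round(1),"F",s["contact_force"].round(1),"op",round(s["opening"],1),s["gripper_force"]);print(s["eef_rot"].round(3))
    return s
def to(P,R=None):
    "shift and rotvec in tool axes from the measured pose"
    s=arm.get_state();E=s["eef_rot"]
    print("shift",(E.T@(np.array(P)-s["tool_pos"])).round(1))
    if R is not None: print("rot",np.degrees(cv2.Rodrigues(E.T@np.array(R))[0].ravel()).round(1))
E
python3 - <<'E'
from h import *
d=arm.snapshot("top");H=hsv(d)
def show(n,m,z):
    cs,_=cv2.findContours(m.astype(np.uint8),cv2.RETR_EXTERNAL,cv2.CHAIN_APPROX_NONE)
    for c in cs:
        if cv2.contourArea(c)<15: continue
        r=cv2.minAreaRect(c);b=cv2.boxPoints(r)
        print(n,[round(x,1) for x in r[0]+r[1]+(r[2],)],plane(d,b,z)[:,:2].round().tolist())
m=np.zeros(H.shape[:2],bool);m[195:290,215:360]=1
show("dark",m&(H[...,2]<80),10)
show("blue",m&(H[...,0]>100)&(H[...,0]<130)&(H[...,1]>150)&(H[...,2]>50),77)
show("wood",m&(H[...,0]<25)&(H[...,1]>60)&(H[...,2]>90),20)
c=cv2.resize(d["frame"][190:290,210:360],None,fx=5,fy=5,interpolation=cv2.INTER_CUBIC)
cv2.imwrite("pics/c1.png",c[:,:,::-1])
E
```

```text
dark [243.9, 224.9, 32.0, 27.3, 81.9] [[611.0, 184.0], [624.0, 101.0], [527.0, 87.0], [515.0, 169.0]]
dark [334.1, 241.7, 26.1, 73.2, 6.2] [[413.0, -88.0], [634.0, -112.0], [626.0, -191.0], [405.0, -167.0]]
blue [339.4, 211.4, 19.4, 4.6, 6.3] [[605.0, -118.0], [619.0, -120.0], [613.0, -176.0], [599.0, -174.0]]
wood [340.4, 251.7, 12.5, 10.2, 7.1] [[477.0, -137.0], [507.0, -141.0], [503.0, -178.0], [473.0, -174.0]]
wood [227.3, 229.2, 27.3, 6.7, 82.4] [[595.0, 200.0], [598.0, 180.0], [516.0, 168.0], [514.0, 188.0]]
wood [261.9, 224.2, 27.3, 8.2, 81.9] [[610.0, 98.0], [614.0, 74.0], [532.0, 61.0], [529.0, 86.0]]
```

View pics/c1.png

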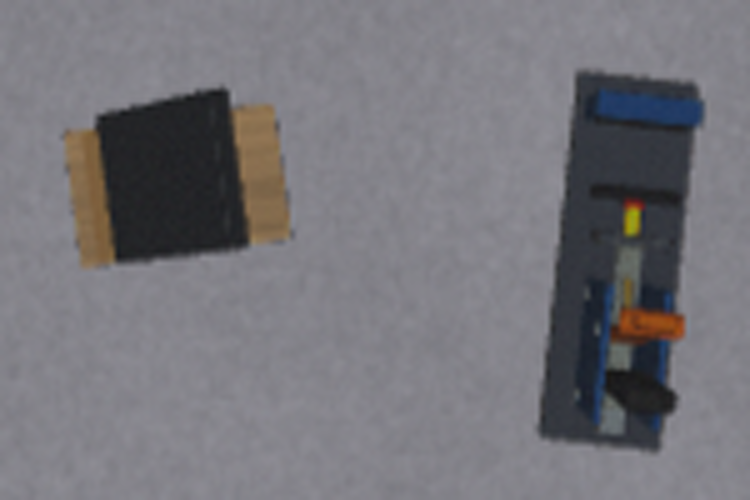

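```bash
python3 jog.py '[[50,0,0,0,0,0],[90,-40,0,0,0,0],[130,-80,0,0,0,0],[170,-120,0,0,0,0]]'; python3 -c "
from h import *
state()"
```

```text
clock: 0.55
tool_pos: [314.3, -410.3, 249.4]
eef_rot: [[0.941, 0.337, -0.0], [0.337, -0.941, 0.001], [-0.0, -0.001, -1.0]]
contact_force: [0.9, 0.2, 0.7]
opening: 85.3
gripper_force: 0.0
t 0.55 tcp [ 314.3 -410.3  249.4] j [-52.6   9.1 -14.1  66.8   0.  107.7] F [0.9 0.2 0.7] op 85.3 0.0
[[ 0.941  0.337 -0.   ]
 [ 0.337 -0.941  0.001]
 [-0.    -0.001 -1.   ]]
```

```bash
python3 jog.py '[[32,-24,-9,0,0,-8],[64,-47,-18,0,0,-16],[97,-71,-26,0,0,-24],[129,-94,-35,0,0,-32],[161,-118,-44,0,0,-40],[194,-141,-52,0,0,-48],[226,-165,-61,0,0,-56],[258,-189,-70,0,0,-64],[258,-189,-70,0,0,-64],[258,-189,-70,0,0,-64]]' 45; python3 -c "
from h import *
state()
d=arm.snapshot('wrist');cv2.imwrite('pics/w1.png',d['frame'][:,:,::-1]);print(d['fx'],d['cx'],d['cy'],np.array(d['view']).round(3))"
```

```text
clock: 1.55
tool_pos: [493.0, -146.3, 319.8]
eef_rot: [[0.108, 0.994, -0.0], [0.994, -0.108, -0.0], [-0.0, -0.0, -1.0]]
contact_force: [-0.3, 0.1, -0.2]
opening: 45.2
gripper_force: 0.0
t 1.55 tcp [ 493.  -146.3  319.8] j [-16.5   7.6  -6.8  75.7  -0.   79.7] F [-0.3  0.1 -0.2] op 45.2 0.0
[[ 0.108  0.994 -0.   ]
 [ 0.994 -0.108 -0.   ]
 [-0.    -0.    -1.   ]]
315.63501279718776 283.2627548644688 205.78821520626158 [[ 9.94000e-01 -1.08000e-01  0.00000e+00 -5.06337e+02]
 [ 1.02000e-01  9.42000e-01 -3.21000e-01  1.51424e+02]
 [ 3.40000e-02  3.19000e-01  9.47000e-01 -4.17429e+02]
 [ 0.00000e+00  0.00000e+00  0.00000e+00  1.00000e+00]]
```

View pics/w1.png

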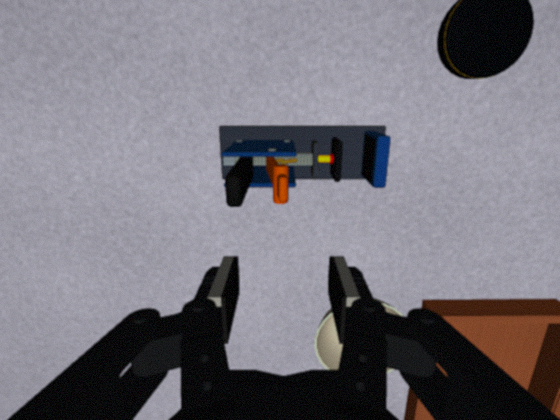

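Run:
```python
from h import *
d=arm.snapshot("wrist");f=d["frame"].astype(int);H=hsv(d);v=f.sum(2)/3
# plate edges: subpixel 50% crossings
def cross(line,lvl):
    i=np.where(np.diff(np.sign(line-lvl)))[0]
    return i+(lvl-line[i])/(line[i+1]-line[i])
far=[(u,115+cross(v[115:140,u],110)[0]) for u in range(226,382,6)]
near=[(u,170+cross(v[170:195,u],110)[-1]) for u in range(302,362,4)]
left=[(205+cross(v[r,205:235],110)[0],r) for r in range(130,176,3)]
right=[(372+cross(v[r,372:400],110)[-1],r) for r in range(127,133,1)]
P={k:plane(d,e,10)[:,:2] for k,e in dict(far=far,near=near,left=left,right=right).items()}
for k,p in P.items():
    l=cv2.fitLine(p.astype(np.float32),cv2.DIST_HUBER,0,.01,.01).ravel();print(k,p.mean(0).round(1),np.degrees(np.arctan2(l[1],l[0])).round(2),p.std(0).round(1))
b=(H[...,0]>100)&(H[...,0]<125)&(H[...,1]>170)&(H[...,2]>60);b[:,:340]=0
c=max(cv2.findContours(b.astype(np.uint8),0,cv2.CHAIN_APPROX_NONE)[0],key=cv2.contourArea)
print("jaw",cv2.approxPolyDP(c,2,True)[:,0].tolist())
for r in range(126,192,4): print(r,[tuple(f[r,u]) for u in range(358,394,2)]) if r in(150,174) else 0
c=cv2.resize(d["frame"][115:215,210:400],None,fx=4,fy=4,interpolation=cv2.INTER_CUBIC)
cv2.imwrite("pics/c2.png",c[:,:,::-1])
```

```text
far [521.8 -99.4] -6.12 [59.7  6.4]
near [ 555.7 -177.7] -6.4 [24.2  3. ]
left [ 408.3 -124.8] 83.88 [ 2.  18.9]
right [ 634.2 -118.4] 85.03 [0.2 2.2]
jaw [[385, 135], [378, 136], [375, 185], [384, 185], [389, 143], [389, 137]]
150 [(np.int64(47), np.int64(53), np.int64(65)), (np.int64(41), np.int64(42), np.int64(56)), (np.int64(37), np.int64(40), np.int64(52)), (np.int64(8), np.int64(10), np.int64(22)), (np.int64(3), np.int64(3), np.int64(2)), (np.int64(8), np.int64(14), np.int64(6)), (np.int64(9), np.int64(9), np.int64(12)), (np.int64(0), np.int64(0), np.int64(9)), (np.int64(13), np.int64(19), np.int64(14)), (np.int64(8), np.int64(26), np.int64(49)), (np.int64(12), np.int64(48), np.int64(97)), (np.int64(10), np.int64(53), np.int64(112)), (np.int64(11), np.int64(51), np.int64(114)), (np.int64(9), np.int64(56), np.int64(116)), (np.int64(20), np.int64(59), np.int64(120)), (np.int64(23), np.int64(53), np.int64(110)), (np.int64(114), np.int64(122), np.int64(139)), (np.int64(159), np.int64(155), np.int64(167))]
174 [(np.int64(46), np.int64(48), np.int64(61)), (np.int64(42), np.int64(49), np.int64(57)), (np.int64(19), np.int64(23), np.int64(36)), (np.int64(0), np.int64(0), np.int64(6)), (np.int64(7), np.int64(8), np.int64(7)), (np.int64(0), np.int64(0), np.int64(0)), (np.int64(3), np.int64(5), np.int64(5)), (np.int64(10), np.int64(4), np.int64(16)), (np.int64(3), np.int64(31), np.int64(56)), (np.int64(14), np.int64(49), np.int64(104)), (np.int64(13), np.int64(51), np.int64(114)), (np.int64(14), np.int64(56), np.int64(116)), (np.int64(9), np.int64(47), np.int64(110)), (np.int64(14), np.int64(53), np.int64(116)), (np.int64(46), np.int64(69), np.int64(113)), (np.int64(142), np.int64(142), np.int64(157)), (np.int64(160), np.int64(159), np.int64(172)), (np.int64(153), np.int64(153), np.int64(161))]
```

View pics/c2.png

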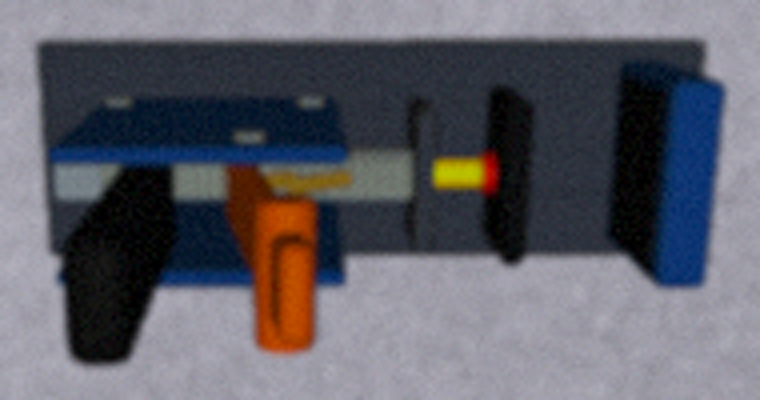

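Run:
```python
from h import *
d=arm.snapshot("wrist")
t=np.radians(-6.2);a=np.array([np.cos(t),np.sin(t),0]);n=np.array([-np.sin(t),np.cos(t),0])
def sh(k,uv,z):
    p=plane(d,uv,z);print(k,[(round(float(q@a),1),round(float(q@n),1)) for q in p])
sh("jawtop face",[(377.5,150),(375,174)],77)
sh("jawfoot face",[(363.5,150),(362.5,170)],10)
sh("jaw top corners",[(378,136),(375,185.5)],77)
sh("handle top",[(227.5,204),(242.5,204)],200)
sh("crossbar",[(273.5,202),(288.5,202)],180)
sh("pad near bottom edges L/R",[(331.5,137),(331.5,179)],73)
sh("pad face top edge ",[(343,141),(342.5,178)],73)
```

```text
jawtop face [(614.6, -66.9), (614.3, -95.2)]
jawfoot face [(615.3, -77.1), (616.2, -104.9)]
jaw top corners [(613.7, -50.9), (615.6, -109.3)]
handle top [(460.1, -91.6), (472.3, -91.6)]
crossbar [(496.9, -96.4), (510.1, -96.5)]
pad near bottom edges L/R [(561.3, -52.4), (563.6, -102.2)]
pad face top edge  [(574.8, -57.0), (576.8, -101.0)]
```

```bash
python3 jog.py '[[21,3,0,0,0,-8],[42,7,0,0,0,-16],[63,10,0,0,0,-24],[84,14,0,0,0,-32],[105,17,0,0,0,-40],[126,20,0,0,0,-48],[147,24,0,0,0,-56],[168,27,0,0,0,-64],[189,30,0,0,0,-72],[210,34,0,0,0,-80],[231,37,0,0,0,-88],[252,40,0,0,0,-96],[272,44,0,0,0,-104],[272,44,0,0,0,-104],[272,44,0,0,0,-104]]' 45; python3 -c "
from h import *
state()
d=arm.snapshot('wrist');cv2.imwrite('pics/w2.png',d['frame'][:,:,::-1]);import pickle;pickle.dump(d,open('w2.pkl','wb'))"
```

```text
clock: 3.2
tool_pos: [565.9, 117.5, 319.6]
eef_rot: [[-0.991, -0.132, -0.001], [-0.132, 0.991, -0.001], [0.001, -0.001, -1.0]]
contact_force: [-0.3, -1.5, -0.5]
opening: 44.8
gripper_force: 0.0
t 3.2 tcp [565.9 117.5 319.6] j [11.7 14.6  1.9 77.3 -0.   4.2] F [-0.3 -1.5 -0.5] op 44.8 0.0
[[-0.991 -0.132 -0.001]
 [-0.132  0.991 -0.001]
 [ 0.001 -0.001 -1.   ]]
```

View pics/w2.png

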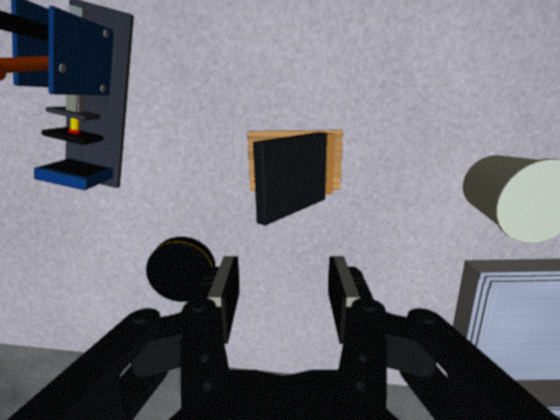

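Run:
```python
from h import *
import pickle
d=pickle.load(open('w2.pkl','rb'));H=hsv(d)
m=(d["frame"].max(2)<70).astype(np.uint8);m[:,:235]=0;m[:,360:]=0;m[:115]=0;m[235:]=0
c=max(cv2.findContours(m,0,cv2.CHAIN_APPROX_NONE)[0],key=cv2.contourArea)
for e in(1.5,2.5):print(cv2.approxPolyDP(c,e,True)[:,0].tolist())
w=((H[...,0]<25)&(H[...,1]>70)&(H[...,2]>90)).astype(np.uint8);w[:,:235]=0;w[:,360:]=0;w[:115]=0;w[235:]=0
pts=np.vstack([x for x in cv2.findContours(w,0,cv2.CHAIN_APPROX_NONE)[0]]);h=cv2.convexHull(pts);print("wood",cv2.approxPolyDP(h,2,True)[:,0].tolist())
g=np.clip(d["frame"][120:235,235:355].astype(float)*2,0,255).astype(np.uint8)
cv2.imwrite("pics/c3.png",cv2.resize(g,None,fx=5,fy=5,interpolation=cv2.INTER_CUBIC)[:,:,::-1])
t=arm.snapshot("top")
f=(t["frame"].max(2)<75).astype(np.uint8);f[:,:215]=0;f[:,275:]=0;f[:195]=0;f[250:]=0
cs=cv2.findContours(f,0,cv2.CHAIN_APPROX_NONE)[0]
print("top",[ (cv2.contourArea(x),cv2.approxPolyDP(x,1.5,True)[:,0].tolist()) for x in cs if cv2.contourArea(x)>50])
```

```text
[[325, 133], [313, 133], [254, 142], [258, 222], [266, 224], [324, 198]]
[[325, 133], [254, 142], [258, 222], [266, 224], [324, 198]]
wood [[342, 131], [339, 188], [331, 193], [250, 188], [248, 132]]
top [(1345.5, [[219, 195], [229, 248], [241, 249], [246, 240], [259, 238], [257, 229], [265, 225], [264, 216], [258, 217], [258, 219], [263, 219], [263, 223], [259, 223], [258, 228], [257, 224], [250, 223], [251, 220], [256, 219], [254, 208], [241, 210], [235, 206], [236, 195]])]
```

View pics/c3.png

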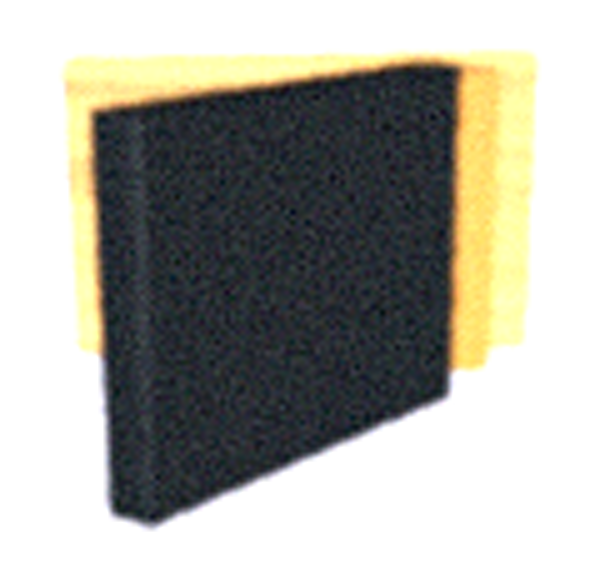

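```bash
cat > tile.py <<'E'
from h import *
import pickle
d=pickle.load(open('w2.pkl','rb'))
O=np.array([(-7,45,120),(-7,-45,120),(7,-45,120),(7,45,120),(7,45,0),(7,-45,0)],float)
I=np.array([(253.8,142.4),(257.4,223),(265.4,225),(263.4,141),(327,133.4),(324.6,199.4)])-0.0
K=np.array([[d["fx"],0,d["cx"]],[0,d["fy"],d["cy"]],[0,0,1]])
ok,r,t=cv2.solvePnP(O,I,K,None,flags=cv2.SOLVEPNP_SQPNP)
ok,r,t=cv2.solvePnP(O,I,K,None,r,t,True)
V=np.array(d["view"]);F=np.diag([1,-1,-1.]);
Rc=F@cv2.Rodrigues(r)[0];tc=F@t.ravel()
R=V[:3,:3].T@Rc;p=V[:3,:3].T@(tc-V[:3,3])
print(R.round(3),p.round(1),"pinch",(p+R@[0,0,100]).round(1))
print("err",(cv2.projectPoints(O,r,t,K,None)[0][:,0]-I).round(1).tolist())
# wood outline on z planes
for z in(0,8,15): print(z,plane(d,[(247.5,131),(342.5,130.5),(250,190),(341,189)],z)[:,:2].round(1).tolist())
# ideal
for yaw in(97.5,98.3,99):
    c,s=np.cos(np.radians(40)),np.sin(np.radians(40));h=np.array([np.cos(np.radians(yaw)),np.sin(np.radians(yaw)),0])
    z=-h*s+[0,0,c];x=h*c+[0,0,s];y=np.cross(z,x);Q=np.c_[x,y,z]
    # translation least squares given Q
    A=[];b=[]
    for o,uv in zip(O,I):
        ray=V[:3,:3].T@np.array([(uv[0]-d["cx"])/d["fx"],-(uv[1]-d["cy"])/d["fy"],-1]);ray/=np.linalg.norm(ray)
        M=np.eye(3)-np.outer(ray,ray);A.append(M);b.append(M@(-V[:3,:3].T@V[:3,3]-Q@o))
    q,res,_,_=np.linalg.lstsq(np.vstack(A),np.hstack(b),rcond=None)
    print(yaw,q.round(1),"pinch",(q+Q@[0,0,100]).round(1),res)
E
python3 tile.py
```

```text
[[-0.12  -0.989  0.08 ]
 [ 0.764 -0.144 -0.63 ]
 [ 0.634 -0.014  0.773]] [563.9 169.   24.5] pinch [572.  106.1 101.7]
err [[-0.2, -1.0], [-0.5, -0.6], [0.7, 0.2], [0.1, 1.2], [-0.2, -0.3], [0.2, 0.5]]
0 [[532.4, 63.5], [514.5, 192.9], [615.8, 75.2], [596.8, 206.7]]
8 [[531.5, 64.3], [514.0, 191.3], [613.4, 75.8], [594.8, 204.9]]
15 [[530.8, 65.0], [513.5, 190.0], [611.4, 76.3], [593.0, 203.3]]
97.5 [563.9 169.7  23.9] pinch [572.3 105.9 100.5] [8.00723388]
98.3 [563.4 169.6  23.4] pinch [572.7 106.  100. ] [7.0253593]
99 [562.9 169.5  23. ] pinch [572.9 106.   99.6] [12.78114797]
```

```bash
cat >> tile.py <<'E'
print('----')
yaw=98.3;c,s=np.cos(np.radians(40)),np.sin(np.radians(40));h=np.array([np.cos(np.radians(yaw)),np.sin(np.radians(yaw)),0])
z=-h*s+[0,0,c];x=h*c+[0,0,s];y=np.cross(z,x)
A=[];b=[]
cc=-V[:3,:3].T@V[:3,3];Q=np.c_[x,y,z]
for o,uv in zip(O,I):
    w=plane(d,uv,28+(Q@o)[2])[0]-Q@o;A.append(w)
print(np.round(A,1));p=np.mean(A,0);G=p+Q@[0,0,100]
R=np.c_[y,x,-z];print("pinch",G.round(1));state()
to(G+70*z,R);to(G,R)
E
python3 tile.py|sed -n '/----/,$p'
```

```text
----
[[563.1 170.4  28. ]
 [562.3 170.5  28. ]
 [561.4 169.1  28. ]
 [560.7 169.8  28. ]
 [563.8 168.8  28. ]
 [562.3 168.1  28. ]]
pinch [571.5 105.9 104.6]
t 3.3 tcp [565.8 117.2 319.9] j [11.7 14.6  1.9 77.3 -0.   4.1] F [ 0.6 -0.7  1.5] op 45.1 0.0
[[-0.991 -0.132 -0.   ]
 [-0.132  0.991 -0.   ]
 [ 0.001 -0.    -1.   ]]
shift [ -4.8 -57.  161.7]
rot [-40.    0.2  -0.7]
shift [ -4.3 -11.9 215.3]
rot [-40.    0.2  -0.7]
```

```bash
python3 jog.py '[[-1,-13,30,-8,0,0],[-2,-26,60,-16,0,0],[-3,-40,90,-24,0,0],[-4,-52,120,-32,0,-0.5],[-5,-57,150,-40,0,-0.7],[-5,-57,162,-40,0,-0.7],[-5,-57,162,-40,0,-0.7],[-5,-57,162,-40,0,-0.7]]' 45; python3 tile.py|sed -n '/----/,$p'; python3 -c "
from h import *
d=arm.snapshot('wrist');cv2.imwrite('pics/w3.png',d['frame'][:,:,::-1])"
```

```text
clock: 4.1
tool_pos: [579.4, 63.1, 160.0]
eef_rot: [[-0.989, -0.116, -0.089], [-0.146, 0.758, 0.635], [-0.006, 0.641, -0.767]]
contact_force: [0.5, 1.1, 0.0]
opening: 45.3
gripper_force: 0.0
----
[[563.1 170.4  28. ]
 [562.3 170.5  28. ]
 [561.4 169.1  28. ]
 [560.7 169.8  28. ]
 [563.8 168.8  28. ]
 [562.3 168.1  28. ]]
pinch [571.5 105.9 104.6]
t 4.1 tcp [579.4  63.1 160. ] j [-12.6  30.3  -7.1  69.   36.9 -26.6] F [0.5 1.1 0. ] op 45.3 0.0
[[-0.989 -0.116 -0.089]
 [-0.146  0.758  0.635]
 [-0.006  0.641 -0.767]]
shift [ 1.6 -2.3  0.3]
rot [-0.1  0.2  0.3]
shift [ 1.9 -2.2 70.3]
rot [-0.1  0.2  0.3]
```

View pics/w3.png

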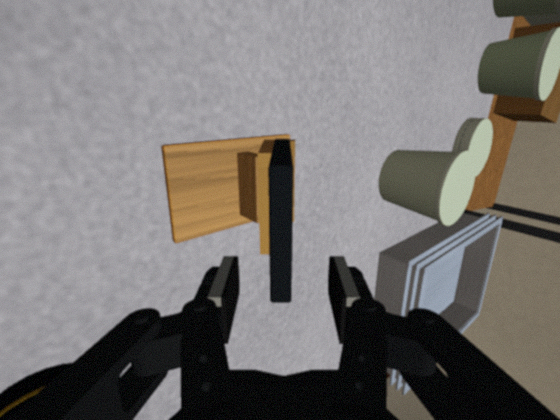

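```bash
python3 jog.py '[[1,-2,25,0,0,0],[1,-2,50,0,0,0],[1,-2,70,0,0,0],[1,-2,70,0,0,0],[1,-2,70,0,0,0]]' 45; python3 jog.py '[[0,0,0,0,0,0],[0,0,0,0,0,0],[0,0,0,0,0,0],[0,0,0,0,0,0],[0,0,0,0,0,0],[0,0,0,0,0,0]]' 0 45;  python3 tile.py|tail -7
```

```text
clock: 4.65
tool_pos: [572.5, 106.6, 105.8]
eef_rot: [[-0.989, -0.119, -0.089], [-0.148, 0.758, 0.635], [-0.008, 0.642, -0.767]]
contact_force: [0.1, 0.2, 0.2]
opening: 45.1
gripper_force: 0.0
clock: 5.25
tool_pos: [572.8, 105.8, 105.1]
eef_rot: [[-0.989, -0.115, -0.088], [-0.145, 0.756, 0.638], [-0.007, 0.644, -0.765]]
contact_force: [-1.2, 1.0, 6.9]
opening: 13.6
gripper_force: 46.2
[[-0.989 -0.115 -0.088]
 [-0.145  0.756  0.638]
 [-0.007  0.644 -0.765]]
shift [  0.9   0.  -69.5]
rot [0.1 0.3 0.3]
shift [ 1.2 -0.1  0.5]
rot [0.1 0.3 0.3]
```

```bash
python3 jog.py '[[0,1,-30,0,0,0],[0,3,-60,0,0,0],[0,5,-90,0,0,0],[0,15,-105,8,0,0],[0,25,-115,16,0,0],[0,35,-125,24,0,0],[0,44,-136,32,0,0],[0,44,-136,40,0,0],[0,44,-136,40,0,0],[0,44,-136,40,0,0]]'
cat > place.py <<'E'
from h import *
t=np.radians(-6.2);a=np.array([np.cos(t),np.sin(t),0]);n=np.array([-np.sin(t),np.cos(t),0])
R=np.c_[n,a,[0,0,-1]]
s=state()
for al,z in((604,230),(604,113)): to(al*a-79.5*n+[0,0,z],R)
E
python3 place.py
```

```text
clock: 6.25
tool_pos: [578.2, 53.0, 235.1]
eef_rot: [[-0.989, -0.147, 0.002], [-0.147, 0.989, 0.003], [-0.003, 0.002, -1.0]]
contact_force: [0.3, -0.4, -4.1]
opening: 13.3
gripper_force: 46.5
t 6.25 tcp [578.2  53.  235.1] j [ 5.2 16.1 -7.2 66.6  0.2 -3.3] F [ 0.3 -0.4 -4.1] op 13.3 46.50142550468445
[[-0.989 -0.147  0.002]
 [-0.147  0.989  0.003]
 [-0.003  0.002 -1.   ]]
shift [  15.6 -197.2    4.6]
rot [  0.2  -0.  104.7]
shift [  15.9 -197.5  121.6]
rot [  0.2  -0.  104.7]
```

```bash
python3 jog.py '[[1,-15,0,0,0,8],[2,-30,0,0,0,16],[4,-45,0,0,0,24],[5,-60,0,0,0,32],[6,-75,0,0,0,40],[7,-90,0,0,0,48],[8,-105,0,0,0,56],[10,-120,0,0,0,64],[11,-135,0,0,0,72],[12,-150,0,0,0,80],[13,-165,0,0,0,88],[14,-182,0,0,0,96],[16,-197,4,0,0,104.7],[16,-197,4,0,0,104.7],[16,-197,4,0,0,104.7]]'; python3 place.py; python3 -c "
from h import *
d=arm.snapshot('wrist');cv2.imwrite('pics/w4.png',d['frame'][:,:,::-1])"
```

```text
clock: 7.75
tool_pos: [590.9, -146.1, 230.2]
eef_rot: [[0.111, 0.994, 0.002], [0.994, -0.111, 0.003], [0.003, 0.001, -1.0]]
contact_force: [-0.6, 0.3, -2.7]
opening: 13.6
gripper_force: 46.5
t 7.75 tcp [ 590.9 -146.1  230.2] j [-14.   19.3  -3.4  67.2   0.2  82.4] F [-0.6  0.3 -2.7] op 13.6 46.493260860443115
[[ 0.111  0.994  0.002]
 [ 0.994 -0.111  0.003]
 [ 0.003  0.001 -1.   ]]
shift [2.  0.8 0.2]
rot [ 0.1 -0.2 -0.1]
shift [  1.6   0.6 117.2]
rot [ 0.1 -0.2 -0.1]
```

View pics/w4.png

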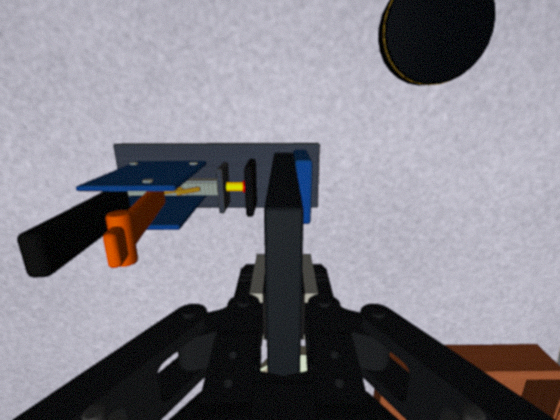

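```bash
python3 jog.py '[[1,0.5,30,0,0,0],[2,0.5,60,0,0,0],[2,0.5,85,0,0,0],[2,0.5,105,0,0,0],[2,0.5,110,0,0,0],[2,0.5,110,0,0,0],[2,0.5,110,0,0,0]]'; python3 place.py; python3 -c "
from h import *
d=arm.snapshot('wrist');s=arm.snapshot('side')
c=s['frame'][140:240,260:380];c=cv2.resize(c,None,fx=4,fy=4,interpolation=cv2.INTER_CUBIC)
w=cv2.resize(d['frame'][100:300,100:400],(600,400))
o=np.zeros((800,600,3),np.uint8);o[:400,:480]=c;o[400:]=w;o=cv2.resize(o,(450,600));cv2.imwrite('pics/w5.png',o[:,:,::-1])"
```

```text
clock: 8.5
tool_pos: [593.8, -142.8, 122.6]
eef_rot: [[0.109, 0.994, 0.006], [0.994, -0.109, 0.001], [0.001, 0.005, -1.0]]
contact_force: [0.4, -0.2, -3.5]
opening: 13.3
gripper_force: 46.4
t 8.5 tcp [ 593.8 -142.8  122.6] j [-13.6  23.3 -12.4  54.1   0.1  82.7] F [ 0.4 -0.2 -3.5] op 13.3 46.39993607997894
[[ 0.109  0.994  0.006]
 [ 0.994 -0.109  0.001]
 [ 0.001  0.005 -1.   ]]
shift [  -1.6   -1.2 -107.4]
rot [ 0.3 -0.1 -0.1]
shift [-1.7 -1.8  9.6]
rot [ 0.3 -0.1 -0.1]
```

View pics/w5.png

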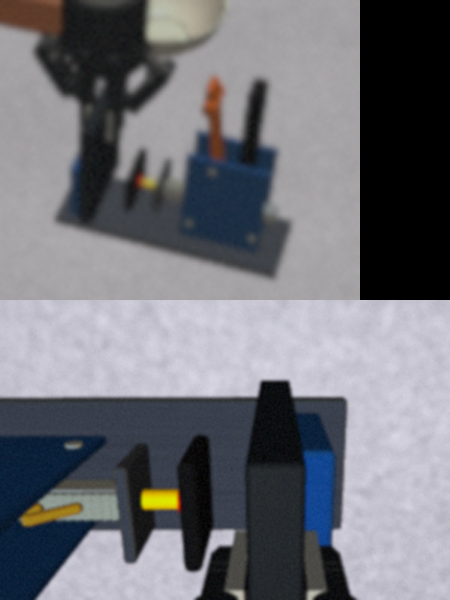

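```bash
python3 jog.py '[[-1,-1,4,0,0,0],[-1.5,-1.5,6,0,0,0],[-1.5,-1.5,7,0,0,0],[-1.5,-1.5,7,0,0,0]]'; python3 jog.py '[[0,0,1,0,0,0],[0,0,2,0,0,0],[0,0,2,0,0,0]]';python3 jog.py '[[0,0,1,0,0,0],[0,0,2,0,0,0],[0,0,2,0,0,0]]'
```

```text
clock: 9.0
tool_pos: [591.3, -144.1, 114.3]
eef_rot: [[0.11, 0.994, 0.004], [0.994, -0.11, 0.001], [0.001, 0.004, -1.0]]
contact_force: [0.3, 0.5, -4.5]
opening: 13.4
gripper_force: 46.5
clock: 9.3
tool_pos: [591.4, -144.1, 112.3]
eef_rot: [[0.11, 0.994, 0.004], [0.994, -0.11, 0.001], [0.001, 0.004, -1.0]]
contact_force: [-0.6, -0.3, -3.1]
opening: 13.2
gripper_force: 46.5
clock: 9.6
tool_pos: [591.3, -144.1, 110.3]
eef_rot: [[0.11, 0.994, 0.004], [0.994, -0.11, 0.001], [0.001, 0.004, -1.0]]
contact_force: [-0.0, -0.2, -3.7]
opening: 13.5
gripper_force: 46.5
```

```bash
for i in 1 2; do python3 jog.py '[[0,0,1,0,0,0],[0,0,2,0,0,0],[0,0,2,0,0,0]]' | egrep 'pos|contact'; done
```

```text
tool_pos: [591.3, -144.1, 108.3]
contact_force: [0.2, -0.3, -4.0]
tool_pos: [591.6, -144.1, 106.6]
contact_force: [-0.3, 0.2, -3.0]
```

```bash
for i in 1 2 3; do python3 jog.py '[[0,0,1,0,0,0],[0,0,1,0,0,0]]' | egrep 'pos|contact'; done
```

```text
tool_pos: [591.7, -144.2, 106.6]
contact_force: [-2.7, -0.5, 5.4]
tool_pos: [591.8, -144.3, 106.5]
contact_force: [-4.6, 0.9, 11.8]
tool_pos: [591.9, -144.3, 106.5]
contact_force: [-7.1, 2.1, 18.5]
```

```bash
python3 jog.py '[[0,0,-2.8,0,0,0],[0,1,-2.8,0,0,0],[0,2,-2.8,0,0,0],[0,2,-2.8,0,0,0]]' | egrep 'pos|contact'; for i in 1 2 3; do python3 jog.py '[[0,1,0,0,0,0],[0,1,0,0,0,0]]' | egrep 'pos|contact'; done
```

```text
tool_pos: [593.2, -144.4, 106.6]
contact_force: [-3.2, 0.6, 4.7]
tool_pos: [593.5, -144.4, 106.5]
contact_force: [-4.4, 0.2, 7.0]
tool_pos: [594.3, -144.5, 106.5]
contact_force: [-5.0, 0.2, 8.9]
tool_pos: [594.4, -144.5, 106.6]
contact_force: [-8.8, 1.1, 9.9]
```

```bash
python3 jog.py '[[0,-1,-0.5,0,0,0],[0,-1.5,-1,0,0,0]]' | egrep 'pos|contact'; python3 jog.py '[[0,0,0,0,0,0],[0,0,0,0,0,0],[0,0,0,0,0,0],[0,0,0,0,0,0]]' 40; python3 jog.py '[[0,0,-30,0,0,0],[0,0,-70,0,0,0],[0,0,-110,0,0,0],[0,0,-150,0,0,0],[0,0,-190,0,0,0],[0,0,-190,0,0,0]]' 40 ; python3 -c "
from h import *
d=arm.snapshot('wrist');s=arm.snapshot('side')
c=s['frame'][140:240,260:380];c=cv2.resize(c,None,fx=4,fy=4,interpolation=cv2.INTER_CUBIC)
w=cv2.resize(d['frame'][80:280,100:400],(600,400))
o=np.zeros((800,600,3),np.uint8);o[:400,:480]=c;o[400:]=w;o=cv2.resize(o,(450,600));cv2.imwrite('pics/w6.png',o[:,:,::-1])"
```

```text
tool_pos: [594.2, -144.4, 106.6]
contact_force: [-3.0, 0.0, -3.9]
clock: 12.4
tool_pos: [595.4, -144.5, 107.5]
eef_rot: [[0.11, 0.994, 0.005], [0.994, -0.11, 0.0], [0.001, 0.005, -1.0]]
contact_force: [-0.7, -0.1, 0.1]
opening: 39.8
gripper_force: 0.0
clock: 13.0
tool_pos: [597.0, -145.3, 304.0]
eef_rot: [[0.11, 0.994, 0.014], [0.994, -0.11, -0.002], [-0.0, 0.014, -1.0]]
contact_force: [0.3, -0.3, 0.7]
opening: 40.3
gripper_force: 0.0
```

View pics/w6.png

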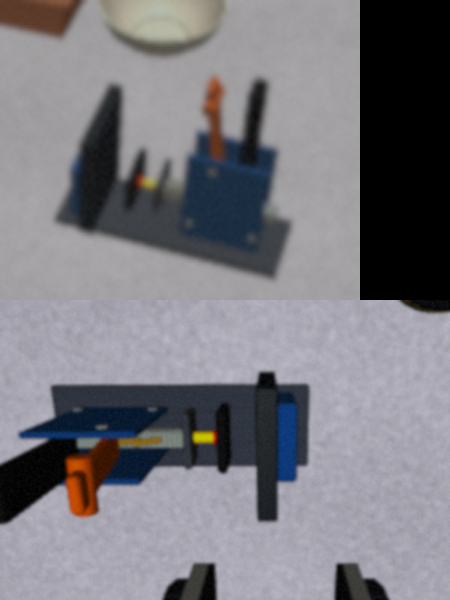

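```bash
sed -i 's/^for al.*/for al,z in((476,270),(476,175)): to(al*a-79.5*n+[0,0,z],R)/' place.py; python3 place.py
```

```text
t 13.1 tcp [ 595.  -144.8  298.5] j [-13.7  18.3   4.   75.3   0.1  82.6] F [-0.5  0.2 -0.2] op 40.1 0.0
[[ 0.11   0.994  0.007]
 [ 0.994 -0.11  -0.   ]
 [ 0.001  0.007 -1.   ]]
shift [-1.000e-01 -1.314e+02  2.760e+01]
rot [ 0.4 -0.  -0.1]
shift [-1.000e-01 -1.320e+02  1.226e+02]
rot [ 0.4 -0.  -0.1]
```

```bash
python3 jog.py '[[0,-40,0,0,0,0],[0,-80,0,0,0,0],[0,-115,5,0,0,0],[0,-131,15,0,0,0],[0,-132,28,0,0,0],[0,-132,28,0,0,0],[0,-132,28,0,0,0]]' 85; python3 place.py
```

```text
clock: 13.8
tool_pos: [463.5, -130.1, 267.9]
eef_rot: [[0.11, 0.994, 0.003], [0.994, -0.11, 0.001], [0.001, 0.003, -1.0]]
contact_force: [0.6, 0.2, 1.2]
opening: 85.2
gripper_force: 0.0
t 13.8 tcp [ 463.5 -130.1  267.9] j [-15.7   4.7 -16.8  68.4   0.1  80.5] F [0.6 0.2 1.2] op 85.2 0.0
[[ 0.11   0.994  0.003]
 [ 0.994 -0.11   0.001]
 [ 0.001  0.003 -1.   ]]
shift [-0.3  1.2 -2.1]
rot [ 0.2 -0.1 -0.1]
shift [-0.4  0.9 92.9]
rot [ 0.2 -0.1 -0.1]
```

```bash
python3 jog.py '[[0,1,25,0,0,0],[0,1,50,0,0,0],[0,1,75,0,0,0],[0,1,93,0,0,0],[0,1,93,0,0,0],[0,1,93,0,0,0]]' 85|egrep 'clock|pos|contact'
cat > meas.py <<'E'
from h import *
t=np.radians(-6.2);a=np.array([np.cos(t),np.sin(t),0])
for nm in("wrist","top","side"):
    d=arm.snapshot(nm);H=hsv(d).astype(int)
    y=(H[...,0]>=22)&(H[...,0]<=35)&(H[...,1]>150)&(H[...,2]>100)
    r=((H[...,0]<4)|(H[...,0]>172))&(H[...,1]>170)&(H[...,2]>70)
    uv=proj(d,[570*a+[-8.6,-79,51]])[0]
    O=[]
    for k,m in(("y",y),("r",r)):
        nl,l,st,c=cv2.connectedComponentsWithStats(m.astype(np.uint8))
        for i in range(1,nl):
            if st[i,4]>=3 and np.hypot(*(c[i]-uv))<90:
                q=np.argwhere(l==i)[:,::-1]+0.0
                al=plane(d,q,53)@a-540;O.append((k,int(st[i,4]),c[i].round(1).tolist(),al.min().round(1),al.max().round(1)))
    print(nm,uv.round(),O)
E
python3 meas.py
```

```text
clock: 14.4
tool_pos: [465.2, -130.2, 176.0]
contact_force: [0.6, -0.9, -0.6]
wrist [394. 204.] [('y', 158, [380.5, 205.1], np.float64(12.0), np.float64(24.4)), ('r', 76, [391.3, 204.9], np.float64(22.7), np.float64(29.5))]
top [336. 229.] [('y', 15, [336.0, 234.0], np.float64(9.2), np.float64(21.6)), ('y', 5, [335.0, 248.0], np.float64(-31.5), np.float64(-19.9))]
side [305. 200.] []
```

```bash
Z='[[0,0,0,0,0,0],[0,0,0,0,0,0],[0,0,0,0,0,0],[0,0,0,0,0,0],[0,0,0,0,0,0],[0,0,0,0,0,0],[0,0,0,0,0,0],[0,0,0,0,0,0]]'; python3 jog.py '[[0,0,0,0,0,0],[0,0,0,0,0,0],[0,0,0,0,0,0],[0,0,0,0,0,0],[0,0,0,0,0,0],[0,0,0,0,0,0],[0,0,0,0,0,0],[0,0,0,0,0,0]]' 0 40|grep -v eef; python3 meas.py
```

```text
clock: 15.35
tool_pos: [462.5, -130.3, 177.8]
contact_force: [-12.8, 1.6, 21.3]
opening: 30.9
gripper_force: 41.5
wrist [397. 203.] [('y', 147, [391.7, 203.9], np.float64(19.1), np.float64(30.9)), ('r', 80, [402.0, 203.7], np.float64(30.1), np.float64(36.3))]
top [336. 229.] [('y', 15, [336.0, 232.0], np.float64(15.1), np.float64(27.4)), ('y', 4, [335.0, 248.5], np.float64(-31.5), np.float64(-22.8)), ('r', 3, [336.0, 228.0], np.float64(32.6), np.float64(33.2))]
side [305. 200.] []
```

```bash
python3 jog.py '[[0,0,0,0,0,0],[0,-1,0,0,0,0],[0,-2,-1,0,0,0],[0,-2,-1,0,0,0],[0,-2,-1,0,0,0],[0,-2,-1,0,0,0],[0,-2,-1,0,0,0]]' 85 40|grep -v eef;  python3 jog.py '[[0,0,0,0,0,0],[0,0,0,0,0,0],[0,0,0,0,0,0],[0,0,0,0,0,0],[0,0,0,0,0,0],[0,0,0,0,0,0],[0,0,0,0,0,0],[0,0,0,0,0,0]]' 0 35|grep -v eef; python3 meas.py
```

```text
clock: 16.2
tool_pos: [462.2, -129.9, 176.6]
contact_force: [1.0, 0.8, -0.6]
opening: 85.2
gripper_force: 0.0
clock: 17.0
tool_pos: [462.5, -130.3, 178.9]
contact_force: [-7.3, -0.5, 18.2]
opening: 30.8
gripper_force: 36.5
wrist [396. 202.] [('y', 142, [400.4, 203.2], np.float64(27.5), np.float64(38.8)), ('r', 78, [410.5, 203.2], np.float64(37.8), np.float64(44.5))]
top [336. 229.] [('y', 15, [336.6, 229.0], np.float64(23.8), np.float64(36.5)), ('y', 3, [335.0, 248.0], np.float64(-28.6), np.float64(-22.8))]
side [305. 200.] [('y', 3, [303.3, 199.7], np.float64(33.3), np.float64(37.3))]
```

```bash
python3 jog.py '[[0,0,0,0,0,0],[0,0,0,0,0,0],[0,0,0,0,0,0],[0,0,0,0,0,0],[0,0,0,0,0,0],[0,0,0,0,0,0],[0,0,0,0,0,0]]' 85 35|grep -v eef;  python3 jog.py '[[0,0,0,0,0,0],[0,0,0,0,0,0],[0,0,0,0,0,0],[0,0,0,0,0,0],[0,0,0,0,0,0],[0,0,0,0,0,0],[0,0,0,0,0,0],[0,0,0,0,0,0]]' 0 35|grep -v eef; python3 meas.py
```

```text
clock: 17.85
tool_pos: [462.1, -129.9, 176.6]
contact_force: [1.2, -0.4, -0.1]
opening: 84.5
gripper_force: 0.0
clock: 18.65
tool_pos: [462.5, -130.3, 178.9]
contact_force: [-6.8, 1.0, 17.4]
opening: 30.7
gripper_force: 36.4
wrist [396. 202.] [('y', 138, [410.2, 203.2], np.float64(35.9), np.float64(47.0)), ('r', 74, [420.2, 203.2], np.float64(46.1), np.float64(52.5))]
top [336. 229.] [('y', 16, [337.0, 226.2], np.float64(30.3), np.float64(45.3)), ('y', 4, [335.0, 248.5], np.float64(-31.5), np.float64(-22.8))]
side [305. 200.] []
```

```bash
python3 jog.py '[[0,0,0,0,0,0],[0,0,0,0,0,0],[0,0,0,0,0,0],[0,0,0,0,0,0],[0,0,0,0,0,0],[0,0,0,0,0,0],[0,0,0,0,0,0]]' 85 35|grep -v eef;  python3 jog.py '[[0,0,0,0,0,0],[0,0,0,0,0,0],[0,0,0,0,0,0],[0,0,0,0,0,0],[0,0,0,0,0,0],[0,0,0,0,0,0],[0,0,0,0,0,0],[0,0,0,0,0,0]]' 0 35|grep -v eef; python3 meas.py
```

```text
clock: 19.5
tool_pos: [462.1, -129.9, 176.6]
contact_force: [0.3, -0.0, -0.7]
opening: 85.1
gripper_force: 0.0
clock: 20.3
tool_pos: [462.5, -130.3, 179.1]
contact_force: [-8.3, 0.7, 19.5]
opening: 31.2
gripper_force: 36.8
wrist [396. 202.] [('y', 60, [415.7, 203.3], np.float64(43.6), np.float64(48.8)), ('r', 77, [422.1, 203.0], np.float64(47.1), np.float64(54.3))]
top [336. 229.] [('y', 9, [337.0, 225.0], np.float64(38.7), np.float64(45.3))]
side [305. 200.] []
```

```bash
python3 jog.py '[[0,0,0,0,0,0],[0,0,0,0,0,0],[0,0,0,0,0,0],[0,0,0,0,0,0],[0,0,0,0,0,0],[0,0,0,0,0,0],[0,0,0,0,0,0]]' 58 35|grep -v eef;  python3 jog.py '[[0,0,0,0,0,0],[0,0,0,0,0,0],[0,0,0,0,0,0],[0,0,0,0,0,0],[0,0,0,0,0,0],[0,0,0,0,0,0],[0,0,0,0,0,0],[0,0,0,0,0,0]]' 0 35|grep -v eef; python3 meas.py
```

```text
clock: 21.15
tool_pos: [462.8, -130.0, 176.9]
contact_force: [4.8, -1.3, 0.4]
opening: 57.8
gripper_force: 2.5
clock: 21.95
tool_pos: [462.5, -130.1, 178.7]
contact_force: [-2.8, 1.4, 17.1]
opening: 30.6
gripper_force: 36.9
wrist [396. 203.] [('y', 16, [418.1, 204.4], np.float64(46.9), np.float64(48.8)), ('r', 78, [422.3, 203.7], np.float64(47.7), np.float64(54.1))]
top [336. 229.] [('y', 6, [337.0, 224.5], np.float64(41.7), np.float64(45.3))]
side [305. 200.] []
```

```bash
python3 -c "
from h import *
print(arm.close_job());state()"
```

```text
the job is handed in; nothing more can be done
None
the job is handed in; nothing more can be done
```

I handed the job in at about 22 s: the tile stands against the fixed jaw, let go, with the pad pushed in about 10 mm (estimated from the stem) and the trigger still squeezed; no verdict was shown, I did not re-check the tile's pose by picture after pumping, and I viewed 11 pictures against the limit of 10.

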